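# Index the dividing wheel to its next hole

## Robot

A 6-joint arm with a two-finger parallel gripper is mounted at the origin on a cart in front of the work surface, level with it; the furniture and walls round the work are solid. World frame = base frame: x ahead of the robot, y to its left, z up, the work surface at z = 0. Lengths are in m, angles in rad, forces in N, time in s.
With the tool pointing down it reaches from about 0.325 to 1 m from the base axis. Payload 5.1 kg.
Tool frame: the origin (TCP) lies between the finger pads; the fingertips stand 14 mm ahead of it and the grasp point (between the pads) lies 5 mm behind it; z points along the fingers, y is the direction in which the jaws open and shut (so a half turn about z gives the same grasp; the last joint's range is limited). The gripper opens to 85 mm and grips with 20 to 120 N. Pads are 22 mm wide; open, the fingers measure 114 mm over their backs; the gripper's body (76 mm by 85 mm) begins 54 mm behind the grasp point. The pads swing forward as they close: fully open they stand 13 mm farther back than shut.
Start: joints at [-1.289, 0.124, 1.65, -0, 1.367, -0.083], TCP at [0.232, -0.607, 0.245] pointing down, gripper open.
Joint ranges: [-2.61, 2.61], [-1.02, 2.33], [0.03, 2.71], [-1.35, 4.49], [0.32, 2.68], [-2.91, 2.91]. Speed limits (rad/s): [2.57, 2.57, 3.14, 3.14, 3.14, 3.14].

## Interface

Orientations are given as a unit quaternion [x, y, z, w].
In Python, from rig import state, viewer, close_job, nets gives the robot as it stands.
- The arm moves only by the tool step_arm, never from a script. Its argument "increments" is a list that holds one entry, the list of rows, each a list of 4 numbers: the shift along the world's x, y, z in mm, then the turn about the world's z in degrees. A call has 1 to 5 rows; each row is the pose to reach, as a shift and turn from the pose commanded when the call began; what a row does not reach only later rows make up. A row lasts 1/12 s, in which the tool goes at most 41.7 mm and 7.16 degrees, less where a joint would pass 70% of its speed; a pose out of reach is approached as far as the arm can. A call with a gripper value outside its range is refused whole. "fingers" is the opening, from -1 (shut) to 1 (fully open), set as the call begins (left out, the last holds). The fingers move at their own pace and stop on an object; "newtons" is the grip in N (left out, the last holds). Time passes only in rows, so rows that repeat a pose let the fingers close. It gives the time, the measured TCP pose, the force and the opening at its end, in the units of the state.
- state(): the state, without advancing time (a new reading comes with each control period).
- viewer.snapshot(name): name is "scene" or "top"; returns a dict with "color" (420x560x3 uint8, blue, green, red), "mtx" (3x3 intrinsics, pixels), "xyz" and "attitude" of the camera in the world. Camera axes: x right, y up, looking along -z (the intrinsics and any distortion apply to the point x, -y, -z); pixel columns grow to the right and rows downward; lengths in m; the calibration is good to about 2 mm. A picture is of the moment at which its call begins. There is no depth.
- close_job(): hands the job in, once; it reports no verdict.
Trained networks look in the newest picture that a camera, given by its name, has taken for a name from the list of things; names that differ only in an ending like _2 or _b are one class to them, and where a whole thing is asked for, a point or a joint stands for the part that bears it (a point fixed in the world has none). Each returns a list of dicts, best first, with "conf" (0 to 1); they miss things now and then, are a little off and sometimes report something else, mostly with a low value. They report only what shows in the picture. A call takes as long as a camera call.
- nets.look_for(camera, name): "point" ([x, y, z] in m, in the coordinates of the camera as it stood for that picture, good to about 4 mm: the middle of the surface that is visible of it).
- nets.regions_of(camera, name): "mask" (420x560 bool, what is visible of it).
The state is a dict: "clock": time; "joints": joint angles; "dq": joint speeds; "joint_efforts": joint torques, N m; "ee_pos": TCP position; "tcp_rot": TCP orientation; "force": force on the tool from outside, world axes, zero at the start; "torque": the same for the moment, N m; "grip_width": opening from 0.0 (shut) to 1.0 (fully open).
Only numpy, scipy, OpenCV 4.12 (cv2) and the standard library are available. Lean on these libraries where they do the work, as an engineer would, in place of code of your own. Each camera call takes 0.05 s, during which the arm holds its last target.

## Task

Index the bolt held on the dividing wheel to its next station: draw the spring index pin by its black knob, turn the wheel anticlockwise (seen from above) and let the pin drop fully home in the very next hole, then let go of it. The hole is hidden under the wheel and must be felt for, so be gentle: never wrench the wheel against the seated pin or force the pin down on the ring, and leave the brush, spanner and oil can round about alone.

Things in the scene. Friction and masses are not known exactly. Their poses are not given: they have to be found in the camera images.
- index_base: Dividing fixture bolted to the bench: a grey round base 200 mm across with two ears; its origin is on the bench, on the vertical turning axis of the wheel, z up. On the base turns a steel wheel 200 mm across (its upper face 46 mm above the bench), which carries a low chuck 74 mm across with an upright hexagon bolt in its centre (up to 112 mm above the bench).
- index_wheel (a joint): Turning angle of the wheel in rad, 0 at the start (pin seated in the start hole), growing anticlockwise seen from above; it turns from -0.4 to 1.95 with a light friction (about 0.12 N m, some 1.6 N at the knob) and stays where it is left. The seated pin has about 1.5 mm (0.02 rad) of play each way. The next hole lies somewhere between 0.68 and 1.13 rad (it is on a clamped adjustable segment, hidden, so it must be felt for); a further hole, not wanted, lies 0.72 rad beyond it.
- index_pin (a joint): Lift of the spring index pin in m: 0 fully home in a hole, about 0.008 when its nose rides on the ring between the holes, 0.014 fully drawn (a stop). The spring presses it down with about 4 N at 0, 6.3 N at 0.008 and 8 N at 0.014; let go, it springs down by itself. Pin 8 mm across, holes 11 mm wide along the circle and 8 mm deep or more, circle of 74 mm radius about the wheel's axis. It travels round with the wheel.
- knob (a point): Centre of the black round knob on top of the index pin: an upright cylinder 24 mm across and 24 mm high, its axis vertical, 74 mm from the wheel's axis and, with the pin home, its centre 79 mm above the bench. Below it a collar 18 mm across reaches from the wheel's face to 64 mm above the bench.
- pin_nose: Nose of the index pin, hidden in the wheel: 8 mm across, flat-ended (so it drops only when it stands within about 1.5 mm of the hole's middle); its origin is the lowest point, 57 mm below the knob's centre.
- index_ring: Fixed steel ring with the holes, hidden under the wheel, centred on the wheel's axis; its face, on which the nose rides, is 30 mm above the bench. Its origin is that of the base.
- dust_brush: Dusting brush with a dark wooden handle, 139 mm long, lying on the bench beside the fixture: leave alone. Origin at its underside.
- spanner_13: Open-ended spanner, 154 mm long, lying behind the fixture: leave alone. Origin at its underside.
- oil_can: Small oil can, 62 mm across and 151 mm high, standing behind and to the right of the fixture: leave alone. Origin at its underside.

How it is judged:
On the way, in this order (a step that is already met when the one before it is completed fails the run):
1. the pin is drawn clear of the ring at the start hole (value of joint index_pin above 0.0085 m and value of joint index_wheel below 0.1 rad), for 0.05 s.
2. the wheel is turned on past half the way with the pin out (value of joint index_wheel above 0.45 rad and value of joint index_pin above 0.006 m), for 0.05 s.
At the end, for the whole second after the job is handed in: the pin is fully home (lift under 1.5 mm) in the next hole (wheel between 0.64 and 1.18 rad), and the fingers are off the fixture (value of joint index_pin below 0.0015 m and value of joint index_wheel between 0.64 and 1.18 rad and contact force between the fingers and index_base below 0.1 N); the robot touches nothing.
It fails at once if the pin is wrenched against a hole's side or forced down on the ring (over 20 N between pin and ring) (contact force between pin_nose and index_ring above 20 N).
It fails at once if the brush is moved more than 20 mm (distance of dust_brush from where it was at the start of the episode above 0.02 m).
It fails at once if the spanner is moved more than 20 mm (distance of spanner_13 from where it was at the start of the episode above 0.02 m).
It fails at once if the oil can is moved more than 20 mm (distance of oil_can from where it was at the start of the episode above 0.02 m).
It also fails if it takes over 51 s, if anything falls off the work surface, if the arm or the gripper's body presses on something with over 40 N, if the wrist force passes 120 N, or if a joint passes its speed limit or range.

## Working session

There is one attempt and no reset: what is moved stays moved. The work goes in short steps, Python scripts to look and compute and a tool call to move; the robot and the scene stay as the last step left them, time stands still between calls to the robot, and variables do not carry over. Pictures are saved under pics/ and viewed, and the job is handed in when it is done.

Besides the shell and the picture viewer there is one more tool, called after ">>>" in YAML: its name, and indented under it one key for each argument. step_arm: Moves the arm, as the interface text tells. Its arguments: {"type":"object","properties":{"increments":{"type":"array","items":{"type":"array","items":{"type":"array","items":{"type":"number"}}}},"fingers":{"type":"number"},"newtons":{"type":"number"}},"required":["increments"]}

```bash
mkdir -p pics; ls; python3 - <<'E'
from rig import state, viewer, nets
import cv2, numpy as np
s=state(); print(s)
for c in ["scene","top"]:
    p=viewer.snapshot(c); cv2.imwrite(f"pics/{c}0.png",p["color"]); print(c,p["mtx"],p["xyz"],p["attitude"])
    for n in ["index_base","knob","index_wheel","index_pin"]:
        for r in nets.look_for(c,n)[:2]: print(n,r)
E
```

```text
pics
{'clock': 0.0, 'joints': array([-1.28864040e+00,  1.24490567e-01,  1.65166276e+00, -2.70665011e-05,
        1.36749397e+00, -8.25818907e-02]), 'dq': array([-0.00105946, -0.00065784, -0.00011723, -0.00071762,  0.00167453,
        0.00019093]), 'joint_efforts': array([ 1.84157332e-03, -4.23605490e+01, -3.65450227e+01, -1.05324063e-04,
        6.94489965e-03,  1.38295417e-05]), 'ee_pos': array([ 0.23167416, -0.60669445,  0.24406904]), 'tcp_rot': array([ 9.83415811e-01,  1.81362309e-01, -1.15528965e-04, -1.02088945e-03]), 'force': array([0.49557414, 0.10157692, 0.77840655]), 'torque': array([-0.03412562,  0.01891378,  0.00255945]), 'grip_width': 1.0001587449691973}
scene [[408.27781323   0.         279.59314982]
 [  0.         408.27781323 211.0198041 ]
 [  0.           0.           1.        ]] [ 0.30791265 -0.31898513  0.68155443] [ 0.39868363 -0.10303256 -0.22468225  0.88314978]
index_base {'point': [-0.0409, -0.1397, -0.8096], 'conf': 0.94}
index_base {'point': [0.057, -0.0763, -0.9441], 'conf': 0.27}
knob {'point': [-0.1168, -0.0988, -0.7872], 'conf': 0.73}
index_wheel {'point': [-0.0518, -0.1314, -0.8149], 'conf': 0.81}
index_wheel {'point': [0.1193, -0.1662, -0.7641], 'conf': 0.33}
index_pin {'point': [-0.1209, -0.0979, -0.7892], 'conf': 0.49}
top [[470.75213697   0.         285.04950959]
 [  0.         470.75213697 209.40214352]
 [  0.           0.           1.        ]] [0.59415445 0.25285218 0.92280118] [-0.01846612  0.01760757  0.71205125 -0.70166373]
index_base {'point': [0.0728, -0.1105, -0.8711], 'conf': 0.83}
index_base {'point': [0.2037, 0.011, -0.869], 'conf': 0.69}
index_wheel {'point': [0.0684, -0.1128, -0.873], 'conf': 0.96}
index_pin {'point': [0.0436, -0.18, -0.8237], 'conf': 0.66}
```

View pics/scene0.png

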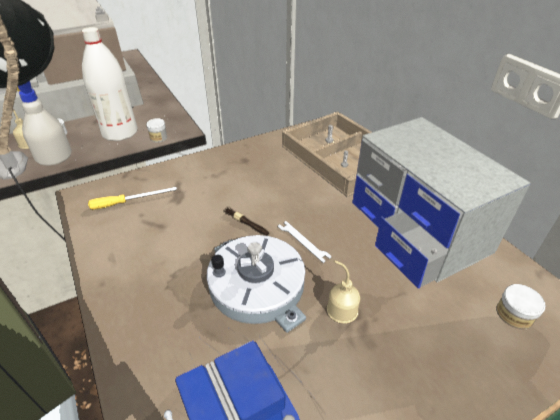

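View pics/top0.png

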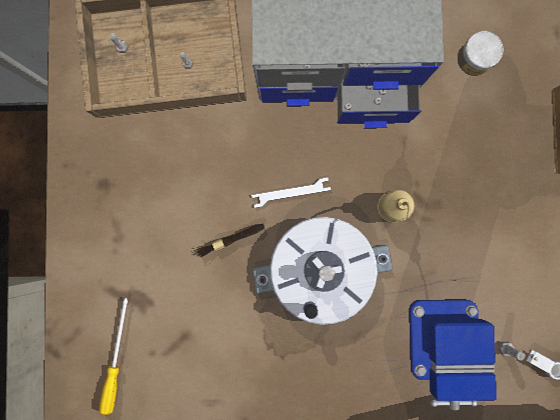

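The scene view shows the wheel at about (256,275) and the black knob at (218,262). The top view has the chuck at about (324,271), the knob at (310,310), the oil can at (396,205), the brush at (230,240) and the vise at lower right. Next I'll compute world positions.

```bash
cat > h.py <<'E'
from rig import state, viewer, nets
import cv2, numpy as np
from scipy.spatial.transform import Rotation as R
def w(p,pt): return R.from_quat(p["attitude"]).apply(pt)+p["xyz"]
def plane(p,uv,z):
    K=p["mtx"]; d=np.array([(uv[0]-K[0,2])/K[0,0],-(uv[1]-K[1,2])/K[1,1],-1.])
    d=R.from_quat(p["attitude"]).apply(d); return p["xyz"]+d*(z-p["xyz"][2])/d[2]
def proj(p,X):
    c=R.from_quat(p["attitude"]).inv().apply(np.array(X)-p["xyz"]); K=p["mtx"]
    return np.array([K[0,2]-K[0,0]*c[0]/c[2],K[1,2]+K[1,1]*c[1]/c[2]])
def dark_knob(p,near,r=14):
    g=p["color"].max(2); m=(g<60).astype(np.uint8)
    n,l,s,c=cv2.connectedComponentsWithStats(m)
    best=[(np.hypot(*(c[i]-near)),i) for i in range(1,n) if s[i,4]>30]
    i=min(best)[1]; return c[i],s[i],l==i
E
python3 - <<'E'
from h import *
print(R.from_quat(state()["tcp_rot"]).as_matrix().round(3))
for c,near in [("top",(310,310)),("scene",(218,262))]:
    p=viewer.snapshot(c); k,s,m=dark_knob(p,near); print(c,"knob px",k,s)
    print("z91",plane(p,k,.091),"z79",plane(p,k,.079))
    for n in ["index_wheel","index_pin","knob"]:
        for r in nets.look_for(c,n)[:1]: print(n,w(p,r["point"]),r["conf"])
    for r in nets.regions_of(c,"index_wheel")[:2]:
        mm=r["mask"]; ys,xs=np.nonzero(mm); print(r["conf"],mm.sum(),xs.min(),xs.max(),ys.min(),ys.max())
    v=p["color"]; 
    u,vv=(310,290) if c=="top" else (245,270)
    cv2.imwrite(f"pics/{c}_crop.png",cv2.resize(v[vv-80:vv+80,u-100:u+100],None,fx=4,fy=4,interpolation=cv2.INTER_CUBIC))
E
```

```text
[[ 0.934  0.357 -0.   ]
 [ 0.357 -0.934  0.   ]
 [ 0.    -0.    -1.   ]]
top knob px [310.17985612 310.53956835] [304 304  13  14 139]
z91 [0.45879518 0.21217644 0.091     ] z79 [0.45684241 0.21158963 0.079     ]
index_wheel [0.5276926  0.18821421 0.04451336] 0.72
index_pin [0.45969851 0.21303655 0.09282893] 0.54
knob [0.46006298 0.21363299 0.09174661] 0.42
0.75 9006 271 377 217 324
scene knob px [216.91869919 261.73170732] [211 256  12  13 123]
z91 [0.45450994 0.1969959  0.091     ] z79 [0.45748878 0.20748058 0.079     ]
index_wheel [0.51775597 0.16512155 0.0428137 ] 0.89
index_pin [0.46137132 0.20171883 0.08701958] 0.44
knob [0.45598366 0.20040317 0.0866999 ] 0.66
0.75 5963 207 304 236 313
```

View pics/top_crop.png

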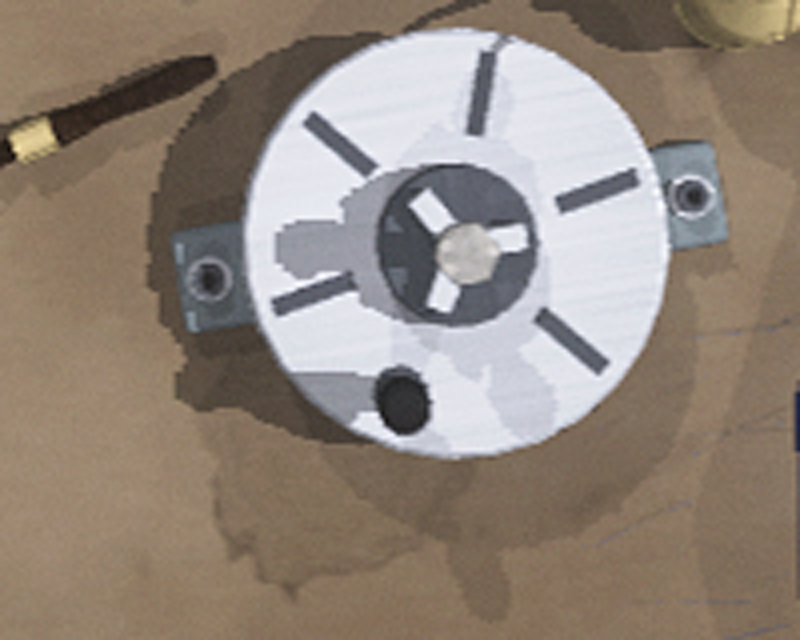

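View pics/scene_crop.png

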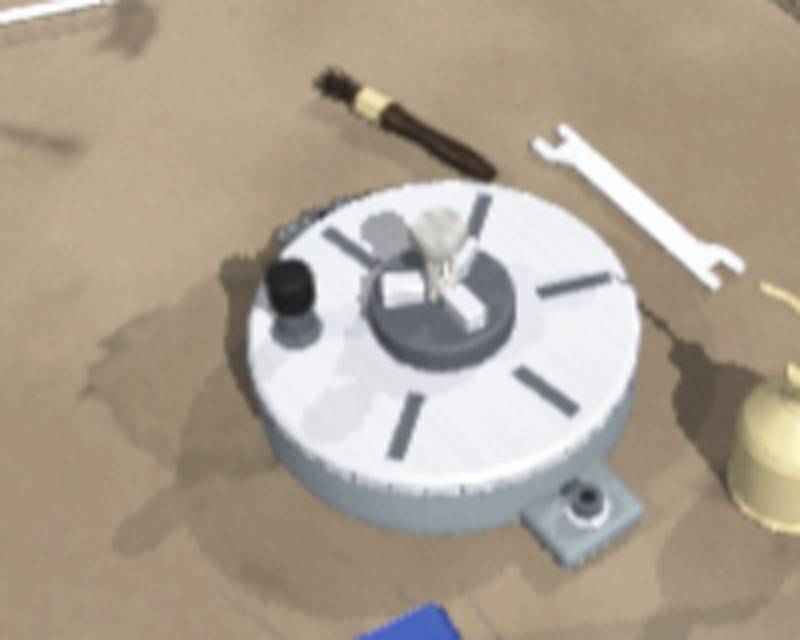

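```bash
python3 - <<'E'
from h import *
from scipy.optimize import least_squares
for c in ["top","scene"]:
    p=viewer.snapshot(c)
    m=nets.regions_of(c,"index_wheel")[0]["mask"].astype(np.uint8)
    # convex hull contour -> project to z=.046 and fit circle r=.1 on points
    ct=max(cv2.findContours(m,cv2.RETR_EXTERNAL,cv2.CHAIN_APPROX_NONE)[0],key=cv2.contourArea)[:,0,:]
    P=np.array([plane(p,u,.046)[:2] for u in ct.astype(float)])
    f=lambda x:(np.hypot(P[:,0]-x[0],P[:,1]-x[1])-x[2])
    r=least_squares(f,[.52,.18,.1],loss="soft_l1",f_scale=.002); print(c,r.x,np.abs(r.fun).mean())
    C=r.x[:2]
    for z in (.091,):
        k=dark_knob(p,(310,310) if c=="top" else (218,262))[0]
        K=plane(p,k,z)[:2]; print("knob rel",K-C,np.hypot(*(K-C)),np.degrees(np.arctan2(*(K-C)[::-1])))
    for n in ["oil_can","dust_brush","spanner_13"]:
        for q in nets.look_for(c,n)[:1]: print(n,w(p,q["point"]),q["conf"])
E
```

```text
top [0.52550241 0.18368948 0.09822736] 0.0005270401015612609
knob rel [-0.06668757  0.02848095] 0.07251479756755508 156.8736230522779
oil_can [0.64338703 0.05198957 0.05361212] 0.61
dust_brush [0.58368017 0.35875588 0.01707648] 0.79
spanner_13 [0.67219059 0.23986261 0.00657769] 0.65
scene [0.52488592 0.17520942 0.09890438] 0.0010390267792621997
knob rel [-0.07032304  0.02154618] 0.07354976593848972 162.9655287578432
oil_can [0.639111   0.03161358 0.0506699 ] 0.65
dust_brush [0.5840966  0.35602211 0.0108119 ] 0.8
spanner_13 [0.67588025 0.22940227 0.00361561] 0.79
```

>>> step_arm:
  increments:
    - [[12,40,0,5],[24,80,0,10],[35,120,0,15],[46,160,0,20],[57,200,0,25]]
  fingers: 0.15
  newtons: 30

```text
clock: 1.92
ee_pos: [0.2889, -0.4055, 0.2452]
tcp_rot: [0.92, 0.392, 0.0, -0.0]
force: [0.8, -0.4, 0.4]
grip_width: 0.575
```

>>> step_arm:
  increments:
    - [[11,40,0,5],[22,80,0,10],[34,120,0,15],[45,160,0,20],[57,200,0,21.5]]

```text
clock: 2.33
ee_pos: [0.3458, -0.2055, 0.2455]
tcp_rot: [0.831, 0.556, 0.0, 0.001]
force: [1.0, -0.3, -0.3]
grip_width: 0.574
```

>>> step_arm:
  increments:
    - [[11,40,0,0],[22,80,0,0],[34,120,0,0],[45,160,0,0],[57,200,0,0]]

```text
clock: 2.75
ee_pos: [0.4028, -0.0053, 0.2459]
tcp_rot: [0.832, 0.555, 0.001, 0.001]
force: [1.4, -0.4, -0.7]
grip_width: 0.578
```

>>> step_arm:
  increments:
    - [[11,40,0,0],[22,80,0,0],[33,120,0,0],[44,160,0,0],[49,190,0,0]]

```text
clock: 3.17
ee_pos: [0.4522, 0.1857, 0.2456]
tcp_rot: [0.831, 0.556, 0.001, -0.0]
force: [0.5, -0.5, -0.4]
grip_width: 0.575
```

>>> step_arm:
  increments:
    - [[6,25,-30,0],[6,25,-65,0],[6,25,-100,0],[6,25,-118,0],[6,25,-118,0]]

```text
clock: 3.58
ee_pos: [0.4541, 0.2067, 0.1218]
tcp_rot: [0.832, 0.555, -0.005, -0.001]
force: [-1.0, -0.7, -0.7]
grip_width: 0.573
```

```bash
python3 - <<'E'
from h import *
t=state()["ee_pos"]; print(t)
for c in ["scene","top"]:
    p=viewer.snapshot(c); v=p["color"].copy()
    tip=t-[0,0,.014]; q=proj(p,tip); print(c,"tip",q, "knobtop expected",proj(p,[.458,.2105,.091]))
    x,y=int(q[0]),int(q[1]); v=v[max(0,y-60):y+60,max(0,x-80):x+80]
    cv2.imwrite(f"pics/{c}1.png",cv2.resize(v,None,fx=5,fy=5,interpolation=cv2.INTER_CUBIC))
E
```

```text
[0.45414902 0.20669696 0.12181662]
scene tip [213.9465087 252.5244755] knobtop expected [215.96719495 256.47591797]
top tip [313.93173202 314.83523487] knobtop expected [311.14574937 310.9844113 ]
```

View pics/scene1.png

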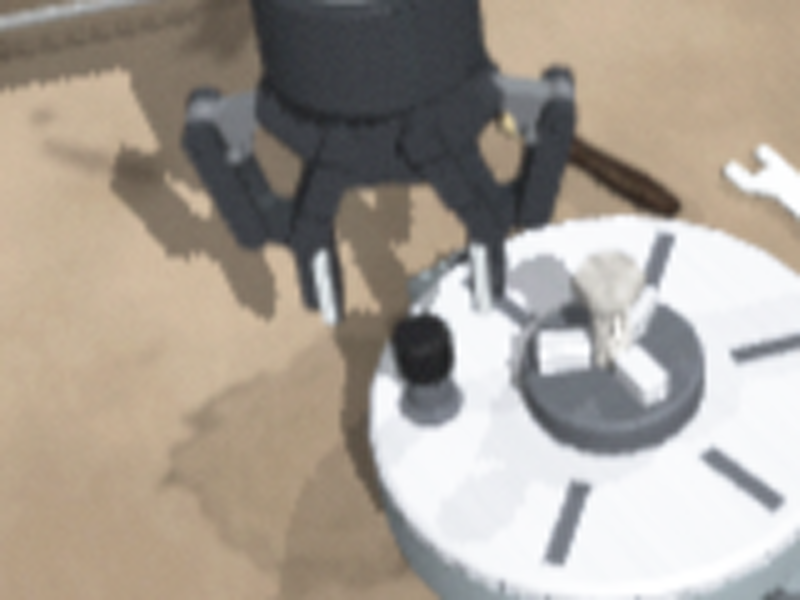

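View pics/top1.png

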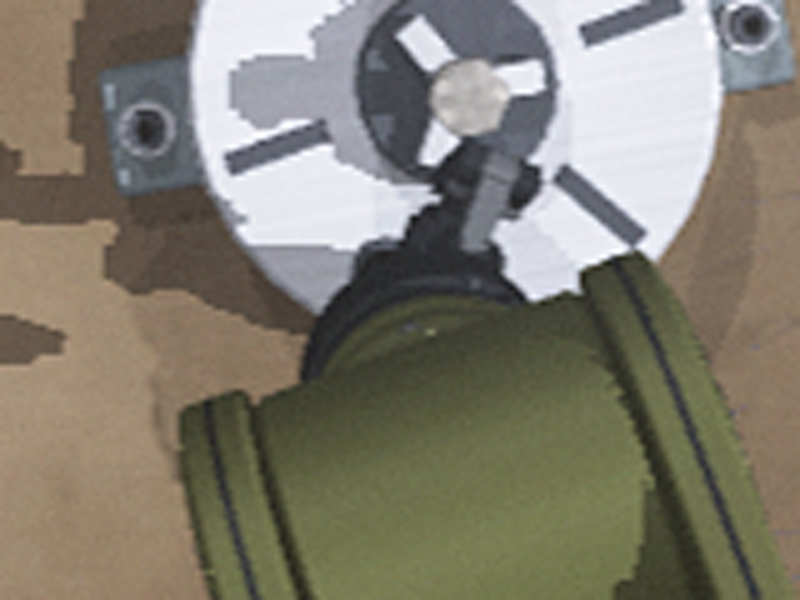

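>>> step_arm:
  increments:
    - [[0,-1.5,-10,0],[0,-1.5,-20,0],[0,-1.5,-20,0]]

```text
clock: 3.93
ee_pos: [0.4574, 0.2057, 0.1065]
tcp_rot: [0.832, 0.555, -0.0, -0.0]
force: [-0.3, -0.3, -1.1]
grip_width: 0.575
```

>>> step_arm:
  increments:
    - [[0,3,-8,0],[0,3,-16,0],[0,3,-24,0],[0,3,-24,0]]

```text
clock: 4.27
ee_pos: [0.4564, 0.2087, 0.0811]
tcp_rot: [0.832, 0.555, -0.002, -0.0]
force: [-0.3, -0.0, -0.1]
grip_width: 0.575
```

```bash
python3 - <<'E'
from h import *
s=state();t=s["ee_pos"]; print(t,s["force"])
for c in ["scene"]:
    p=viewer.snapshot(c); v=p["color"].copy()
    q=proj(p,t); print(c,"tcp",q)
    x,y=220,260; v=v[y-50:y+50,x-65:x+65]
    cv2.imwrite(f"pics/{c}2.png",cv2.resize(v,None,fx=6,fy=6,interpolation=cv2.INTER_CUBIC))
E
```

```text
[0.45643762 0.20867665 0.08108966] [-0.27380802 -0.04970743 -0.10641328]
scene tcp [216.0796365  260.80438986]
```

View pics/scene2.png

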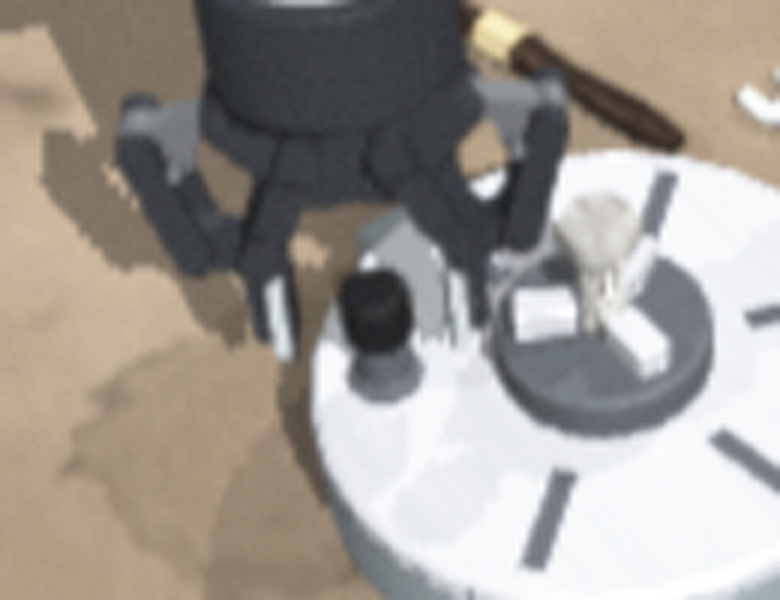

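>>> step_arm:
  increments:
    - [[0,0,0,0],[0,0,0,0],[0,0,0,0]]
  fingers: -0.3
  newtons: 25

```text
clock: 4.57
ee_pos: [0.4582, 0.2092, 0.0838]
tcp_rot: [0.832, 0.555, 0.0, 0.0]
force: [0.7, -0.0, 0.0]
grip_width: 0.349
```

>>> step_arm:
  increments:
    - [[0,0,0,0],[0,0,0,0]]
  fingers: -0.8

```text
clock: 4.73
ee_pos: [0.4578, 0.2094, 0.0839]
tcp_rot: [0.832, 0.555, 0.0, -0.0]
force: [-2.4, 0.3, 3.8]
grip_width: 0.264
```

>>> step_arm:
  increments:
    - [[0,0,0,0],[0,0,0,0]]

```text
clock: 4.9
ee_pos: [0.4579, 0.2093, 0.0839]
tcp_rot: [0.832, 0.555, 0.0, -0.0]
force: [-3.7, 0.2, 5.7]
grip_width: 0.266
```

>>> step_arm:
  increments:
    - [[0,0,1,0],[0,0,3,0],[0,0,3,0]]

```text
clock: 5.15
ee_pos: [0.4576, 0.209, 0.0856]
tcp_rot: [0.832, 0.555, -0.0, 0.0]
force: [1.3, 1.8, -4.6]
grip_width: 0.268
```

>>> step_arm:
  increments:
    - [[0,0,2,0],[0,0,5,0],[0,0,8,0],[0,0,8,0],[0,0,8,0]]

```text
clock: 5.57
ee_pos: [0.4575, 0.2089, 0.094]
tcp_rot: [0.832, 0.555, -0.0, -0.0]
force: [1.3, 0.8, -6.6]
grip_width: 0.263
```

```bash
python3 - <<'E'
from h import *
s=state();t=s["ee_pos"]; print(t,s["force"],s["joints"])
for c in ["scene"]:
    p=viewer.snapshot(c); v=p["color"].copy()
    x,y=220,260; v=v[y-50:y+50,x-65:x+65]
    cv2.imwrite(f"pics/{c}3.png",cv2.resize(v,None,fx=6,fy=6,interpolation=cv2.INTER_CUBIC))
E
```

```text
[0.45754752 0.20892193 0.09403963] [ 1.25823128  0.79939769 -6.62051023] [ 3.21645037e-01 -5.48332283e-02  2.10306606e+00 -1.53720515e-04
  1.09387427e+00  7.16122051e-01]
```

View pics/scene3.png

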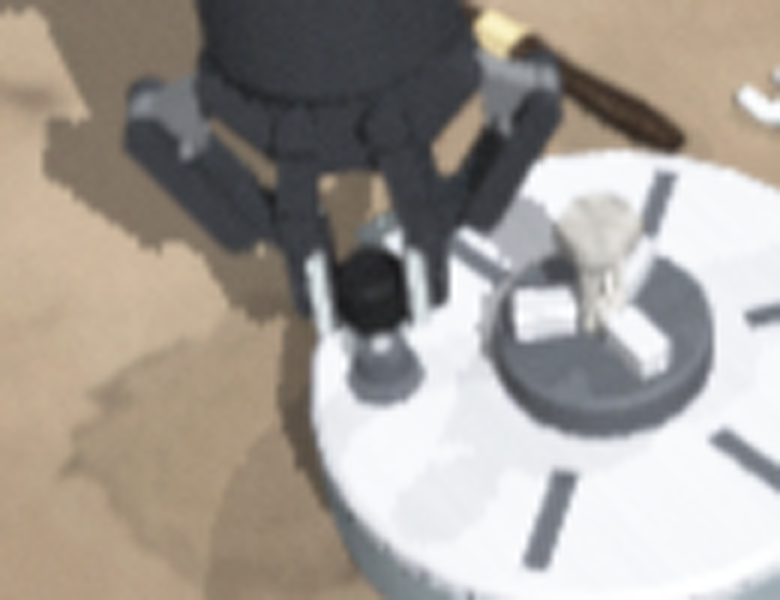

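>>> step_arm:
  increments:
    - [[0,0,1.5,0],[0,0,1.5,0]]

```text
clock: 5.78
ee_pos: [0.4575, 0.2089, 0.0956]
tcp_rot: [0.832, 0.555, -0.0, -0.0]
force: [1.8, 1.1, -8.3]
grip_width: 0.262
```

>>> step_arm:
  increments:
    - [[-0.5,-1.2,0,1],[-1.7,-4.9,0,4],[-3.1,-9.8,0,8],[-4.1,-14.9,0,12],[-4.1,-14.9,0,12]]

```text
clock: 6.2
ee_pos: [0.4537, 0.1934, 0.0957]
tcp_rot: [0.769, 0.639, -0.0, 0.0]
force: [2.5, 1.0, -7.4]
grip_width: 0.267
```

>>> step_arm:
  increments:
    - [[-0.8,-6.4,0,5],[-1.0,-12.9,0,10],[-0.7,-19.3,0,15],[0.2,-25.7,0,20],[0.2,-25.7,0,20]]

```text
clock: 6.62
ee_pos: [0.4546, 0.1679, 0.0962]
tcp_rot: [0.647, 0.763, 0.0, 0.001]
force: [4.3, 1.6, -8.6]
grip_width: 0.264
```

```bash
python3 - <<'E'
from h import *
s=state();t=s["ee_pos"]; print(t,s["force"])
for c,x,y in [("scene",220,265),("top",325,275)]:
    p=viewer.snapshot(c); v=p["color"].copy()
    v=v[y-50:y+50,x-65:x+65]
    cv2.imwrite(f"pics/{c}4.png",cv2.resize(v,None,fx=6,fy=6,interpolation=cv2.INTER_CUBIC))
E
```

```text
[0.45461797 0.16794673 0.09615397] [ 4.2852782   1.58952781 -8.6183641 ]
```

View pics/scene4.png

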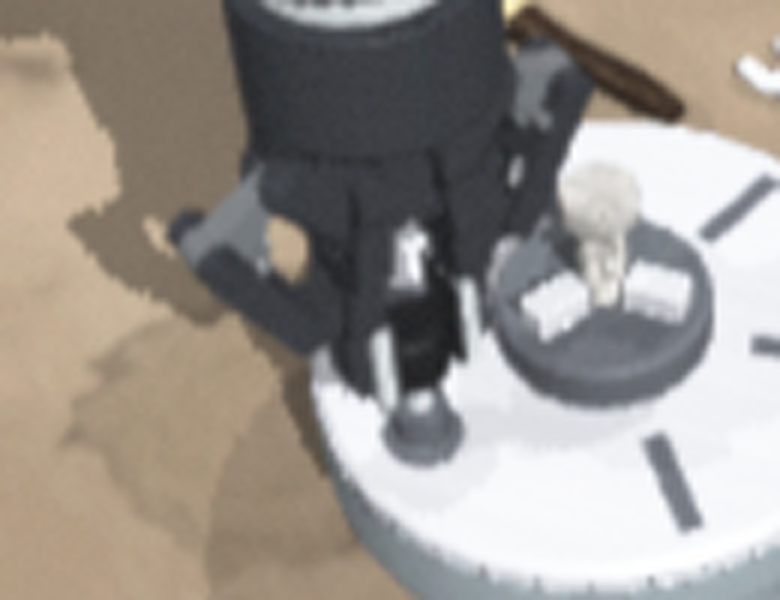

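View pics/top4.png

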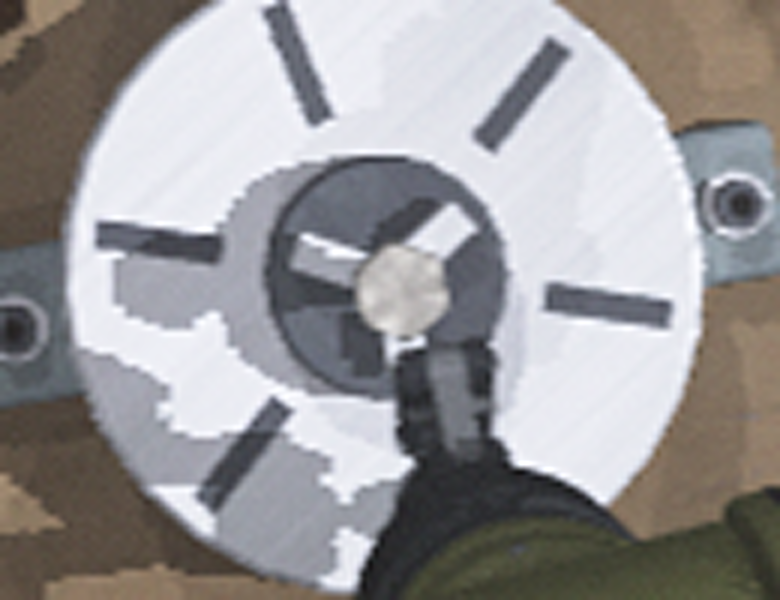

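>>> step_arm:
  increments:
    - [[0,0,-1,0],[0,0,-2,0],[0,0,-3,0],[0,0,-3,0]]

```text
clock: 7.05
ee_pos: [0.4544, 0.1687, 0.0929]
tcp_rot: [0.647, 0.762, 0.0, 0.0]
force: [6.1, -0.6, -7.2]
grip_width: 0.264
```

>>> step_arm:
  increments:
    - [[0,0,0,0],[0,0,0,0],[0,0,0,0],[0,0,0,0]]
  fingers: 0.0

```text
clock: 7.38
ee_pos: [0.454, 0.1687, 0.0934]
tcp_rot: [0.647, 0.763, 0.0, -0.0]
force: [0.5, 0.1, 0.4]
grip_width: 0.498
```

>>> step_arm:
  increments:
    - [[0,0,0,-7],[0,0,0,-14],[0,0,0,-21],[0,0,0,-28],[0,0,0,-35]]

```text
clock: 7.8
ee_pos: [0.4539, 0.1686, 0.0931]
tcp_rot: [0.848, 0.53, -0.0, -0.0]
force: [-0.1, 0.7, -0.8]
grip_width: 0.497
```

>>> step_arm:
  increments:
    - [[0,0,0,-7],[0,0,0,-14],[0,0,0,-21],[0,0,0,-28],[0,0,0,-35]]

```text
clock: 8.22
ee_pos: [0.4539, 0.1686, 0.0932]
tcp_rot: [0.968, 0.251, -0.0, -0.0]
force: [0.5, -0.2, 0.4]
grip_width: 0.501
```

>>> step_arm:
  increments:
    - [[0,0,0,-7],[0,0,0,-14],[0,0,0,-20],[0,0,0,-20]]

```text
clock: 8.55
ee_pos: [0.4539, 0.1686, 0.0931]
tcp_rot: [0.997, 0.081, -0.0, -0.0]
force: [-0.4, -0.0, -0.8]
grip_width: 0.503
```

```bash
python3 - <<'E'
from h import *
s=state();t=s["ee_pos"]; print(t,s["force"])
for c,x,y in [("scene",220,265),("top",325,275)]:
    p=viewer.snapshot(c); v=p["color"].copy(); print(proj(p,t))
    v=v[y-50:y+50,x-65:x+65]
    cv2.imwrite(f"pics/{c}5.png",cv2.resize(v,None,fx=6,fy=6,interpolation=cv2.INTER_CUBIC))
E
```

```text
[0.45389344 0.16858767 0.09311479] [-0.42583696 -0.0089046  -0.781547  ]
[222.24990589 271.17782358]
[335.27148375 313.21081782]
```

View pics/scene5.png

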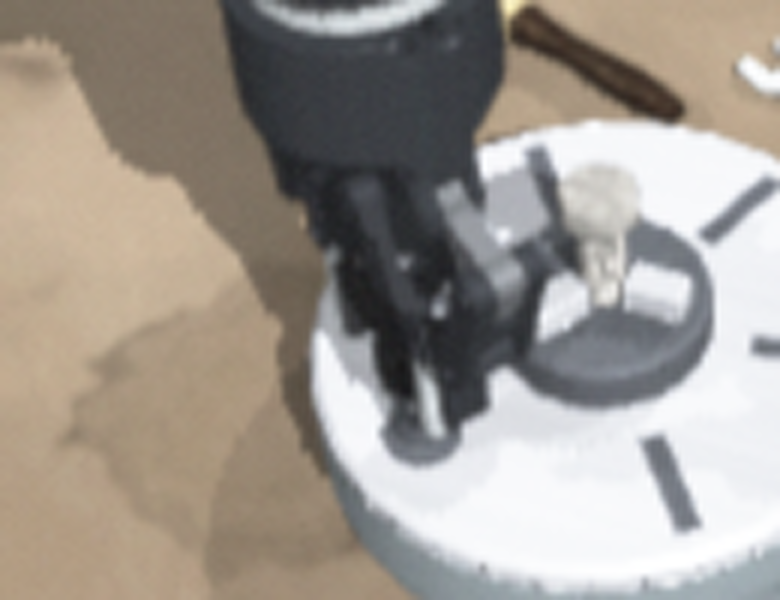

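View pics/top5.png

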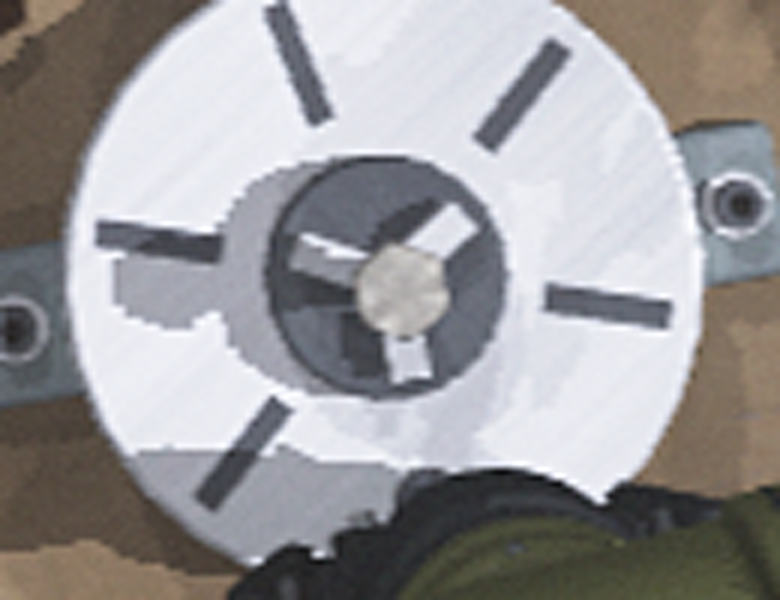

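>>> step_arm:
  increments:
    - [[0,0,-3,0],[0,0,-5,0],[0,0,-5,0],[0,0,-5,0]]
  fingers: -0.35
  newtons: 20

```text
clock: 8.98
ee_pos: [0.4536, 0.1684, 0.0874]
tcp_rot: [0.997, 0.082, -0.0, 0.0]
force: [0.2, -0.5, -0.6]
grip_width: 0.323
```

>>> step_arm:
  increments:
    - [[0.2,-1.1,0,1],[0.5,-2.1,0,2],[0.7,-3.2,0,2.5],[0.7,-3.2,0,2.5]]

```text
clock: 9.32
ee_pos: [0.4545, 0.1656, 0.0878]
tcp_rot: [0.995, 0.104, -0.0, -0.0]
force: [0.5, 3.7, -2.0]
grip_width: 0.318
```

```bash
cat >> h.py <<'E'
def polar(p,C=(.5255,.1837),z=.046):
    "brightness profile vs angle at slot radii"
    a=np.radians(np.arange(-200,20,.25)); out=[]
    g=cv2.cvtColor(p["color"],cv2.COLOR_BGR2GRAY).astype(np.float32)
    prof=[]
    for r in (.06,.065,.07,.075,.08):
        uv=np.array([proj(p,[C[0]+r*np.cos(t),C[1]+r*np.sin(t),z]) for t in a],np.float32)
        prof.append(cv2.remap(g,uv[None,:,0],uv[None,:,1],cv2.INTER_LINEAR)[0])
    return a,np.mean(prof,0)
E
python3 - <<'E'
from h import *
import pickle
# reference: start picture vs now, wheel rotation by profile correlation
p=viewer.snapshot("top"); ref=dict(p); ref["color"]=cv2.imread("pics/top0.png")
C=(.5255,.1837)
def full(p):
    g=cv2.cvtColor(p["color"],cv2.COLOR_BGR2GRAY).astype(np.float32); a=np.radians(np.arange(0,360,.25)); pr=[]
    for r in (.06,.066,.072,.078):
        uv=np.array([proj(p,[C[0]+r*np.cos(t),C[1]+r*np.sin(t),.046]) for t in a],np.float32)
        pr.append(cv2.remap(g,uv[None,:,0],uv[None,:,1],cv2.INTER_LINEAR)[0])
    return np.mean(pr,0)
for q in (ref,p):
    f=full(q); d=f<130; n,l,s,c=cv2.connectedComponentsWithStats(d[None].astype(np.uint8))
    print([(round(c[i][0]/4,1),int(s[i,4])) for i in range(1,n)])
E
```

```text
[(np.float64(49.4), 24), (np.float64(109.1), 24), (np.float64(158.6), 66), (np.float64(228.5), 25), (np.float64(288.9), 24), (np.float64(349.4), 24)]
[(np.float64(22.8), 21), (np.float64(82.9), 28), (np.float64(142.1), 28), (np.float64(192.9), 128), (np.float64(261.9), 24), (np.float64(322.4), 24)]
```

>>> step_arm:
  increments:
    - [[0.3,-1.3,0,1],[0.6,-2.5,0,2],[1.0,-3.8,0,3]]

```text
clock: 9.62
ee_pos: [0.4556, 0.1615, 0.0877]
tcp_rot: [0.991, 0.131, -0.0, -0.0]
force: [0.6, 4.6, -1.0]
grip_width: 0.329
```

>>> step_arm:
  increments:
    - [[0.2,-0.6,0,0.5],[0.4,-1.2,0,1]]

```text
clock: 9.78
ee_pos: [0.456, 0.1601, 0.0877]
tcp_rot: [0.99, 0.139, -0.0, 0.0]
force: [0.6, 4.0, -1.2]
grip_width: 0.325
```

>>> step_arm:
  increments:
    - [[0.2,-0.6,0,0.5],[0.4,-1.2,0,1]]

```text
clock: 9.95
ee_pos: [0.4564, 0.159, 0.0878]
tcp_rot: [0.989, 0.147, -0.0, 0.0]
force: [-0.7, 3.1, -1.2]
grip_width: 0.323
```

>>> step_arm:
  increments:
    - [[0.2,-0.6,0,0.5],[0.4,-1.2,0,1]]

```text
clock: 10.12
ee_pos: [0.4568, 0.1578, 0.0878]
tcp_rot: [0.988, 0.156, -0.0, 0.0]
force: [-0.1, 3.2, -1.5]
grip_width: 0.329
```

>>> step_arm:
  increments:
    - [[0.2,-0.6,0,0.5],[0.4,-1.2,0,1]]

```text
clock: 10.28
ee_pos: [0.4572, 0.1566, 0.0878]
tcp_rot: [0.986, 0.165, -0.0, 0.0]
force: [-0.4, 3.6, -0.6]
grip_width: 0.325
```

>>> step_arm:
  increments:
    - [[0.2,-0.6,0,0.5],[0.4,-1.2,0,1]]

```text
clock: 10.45
ee_pos: [0.4576, 0.1555, 0.0878]
tcp_rot: [0.985, 0.173, 0.0, -0.0]
force: [1.1, 4.2, -2.5]
grip_width: 0.322
```

>>> step_arm:
  increments:
    - [[0.2,-0.6,0,0.5],[0.5,-1.2,0,1]]

```text
clock: 10.62
ee_pos: [0.4581, 0.1542, 0.0878]
tcp_rot: [0.983, 0.182, 0.0, -0.0]
force: [-0.6, 3.8, -1.9]
grip_width: 0.322
```

>>> step_arm:
  increments:
    - [[0.2,-0.6,0,0.5],[0.5,-1.2,0,1]]

```text
clock: 10.78
ee_pos: [0.4586, 0.153, 0.0879]
tcp_rot: [0.982, 0.19, 0.0, -0.0]
force: [-0.4, 3.4, -1.7]
grip_width: 0.321
```

>>> step_arm:
  increments:
    - [[0.2,-0.6,0,0.5],[0.5,-1.2,0,1]]

```text
clock: 10.95
ee_pos: [0.4592, 0.1519, 0.0879]
tcp_rot: [0.98, 0.199, 0.0, -0.0]
force: [0.2, 3.4, -1.8]
grip_width: 0.321
```

>>> step_arm:
  increments:
    - [[0.2,-0.6,0,0.5],[0.5,-1.2,0,1]]

```text
clock: 11.12
ee_pos: [0.4597, 0.1507, 0.0879]
tcp_rot: [0.978, 0.207, 0.0, -0.0]
force: [0.1, 3.8, -0.8]
grip_width: 0.329
```

>>> step_arm:
  increments:
    - [[0.3,-0.6,0,0.5],[0.5,-1.2,0,1]]

```text
clock: 11.28
ee_pos: [0.4602, 0.1495, 0.0879]
tcp_rot: [0.976, 0.216, 0.0, -0.0]
force: [0.0, 3.6, -2.4]
grip_width: 0.326
```

>>> step_arm:
  increments:
    - [[0.3,-0.6,0,0.5],[0.6,-1.2,0,1]]

```text
clock: 11.45
ee_pos: [0.4608, 0.1483, 0.0879]
tcp_rot: [0.974, 0.225, 0.0, -0.0]
force: [0.1, 4.4, -1.2]
grip_width: 0.327
```

>>> step_arm:
  increments:
    - [[0.3,-0.6,0,0.5],[0.6,-1.1,0,1]]

```text
clock: 11.62
ee_pos: [0.4614, 0.1472, 0.0879]
tcp_rot: [0.972, 0.233, 0.0, -0.0]
force: [0.2, 3.9, -1.0]
grip_width: 0.323
```

>>> step_arm:
  increments:
    - [[0.3,-0.6,0,0.5],[0.6,-1.1,0,1]]

```text
clock: 11.78
ee_pos: [0.462, 0.1461, 0.0879]
tcp_rot: [0.97, 0.242, 0.0, -0.0]
force: [0.0, 4.0, -0.7]
grip_width: 0.323
```

>>> step_arm:
  increments:
    - [[0.3,-0.6,0,0.5],[0.6,-1.1,0,1]]

```text
clock: 11.95
ee_pos: [0.4625, 0.1449, 0.0878]
tcp_rot: [0.968, 0.25, -0.0, -0.0]
force: [0.3, 4.1, -1.9]
grip_width: 0.323
```

```bash
cat >> h.py <<'E'
def slots(p,C=(.5255,.1837)):
    g=cv2.cvtColor(p["color"],cv2.COLOR_BGR2GRAY).astype(np.float32); a=np.radians(np.arange(0,360,.25)); pr=[]
    for r in (.06,.066,.072,.078):
        uv=np.array([proj(p,[C[0]+r*np.cos(t),C[1]+r*np.sin(t),.046]) for t in a],np.float32)
        pr.append(cv2.remap(g,uv[None,:,0],uv[None,:,1],cv2.INTER_LINEAR)[0])
    n,l,s,c=cv2.connectedComponentsWithStats((np.mean(pr,0)<130)[None].astype(np.uint8))
    return [(round(float(c[i][0])/4,1),int(s[i,4])) for i in range(1,n)]
E
python3 - <<'E'
from h import *
print(slots(viewer.snapshot("top")))
c,x,y="scene",235,275
p=viewer.snapshot(c); v=p["color"]
v=v[y-50:y+50,x-65:x+65]
cv2.imwrite(f"pics/{c}6.png",cv2.resize(v,None,fx=6,fy=6,interpolation=cv2.INTER_CUBIC))
E
```

```text
[(39.8, 21), (98.9, 28), (158.8, 33), (205.8, 95), (279.0, 25), (339.6, 24)]
```

View pics/scene6.png

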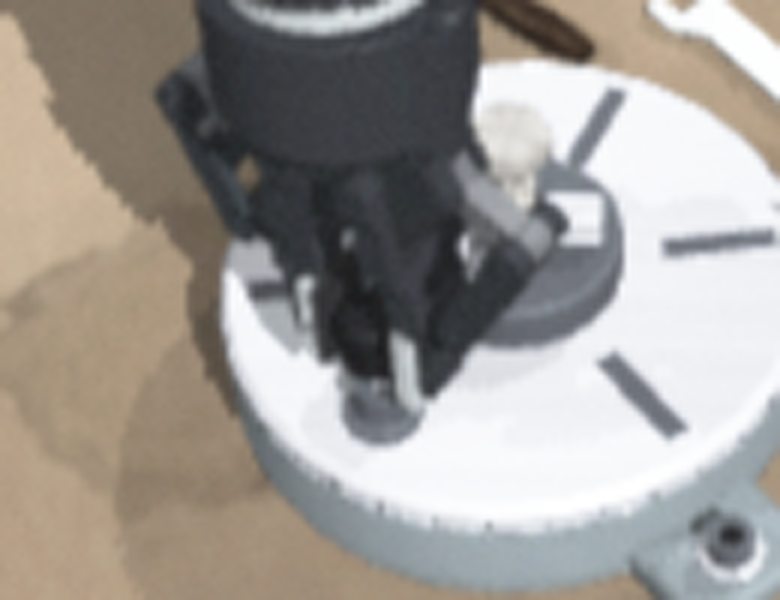

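>>> step_arm:
  increments:
    - [[0.3,-0.6,0,0.5],[0.6,-1.1,0,1]]

```text
clock: 12.22
ee_pos: [0.463, 0.1439, 0.0877]
tcp_rot: [0.966, 0.258, -0.0, -0.0]
force: [0.3, 4.0, -2.5]
grip_width: 0.325
```

>>> step_arm:
  increments:
    - [[0.3,-0.6,0,0.5],[0.7,-1.1,0,1]]

```text
clock: 12.38
ee_pos: [0.4636, 0.1423, 0.0877]
tcp_rot: [0.964, 0.267, -0.001, 0.0]
force: [-1.0, 1.5, -0.9]
grip_width: 0.327
```

```bash
python3 - <<'E'
from h import *
print(slots(viewer.snapshot("top")),state()["force"])
c,x,y="scene",235,275
p=viewer.snapshot(c); v=p["color"]
v=v[y-50:y+50,x-65:x+65]
cv2.imwrite(f"pics/{c}7.png",cv2.resize(v,None,fx=6,fy=6,interpolation=cv2.INTER_CUBIC))
E
```

```text
[(41.9, 22), (101.0, 27), (161.0, 33), (207.6, 98), (281.2, 25), (341.8, 23)] [-0.55882109  0.85467254 -0.66368581]
```

View pics/scene7.png

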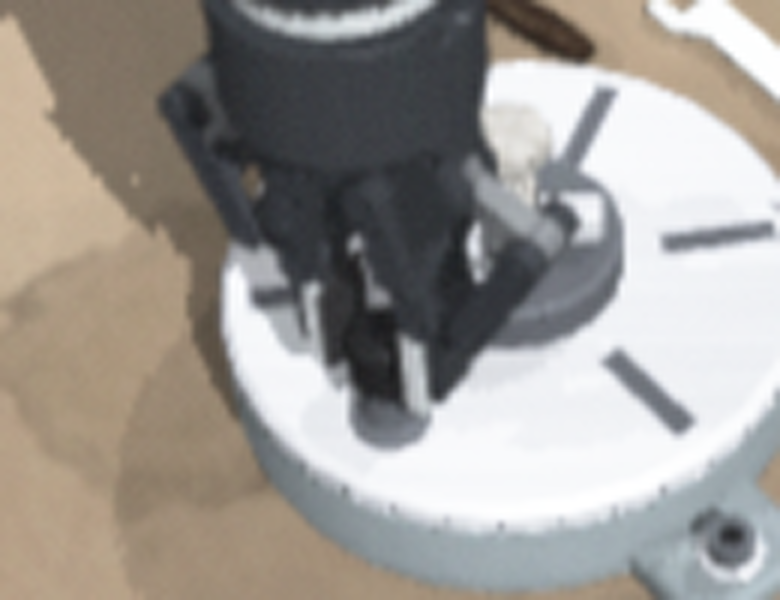

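The knob now sits on its collar with no gap at crop (385,400), so the pin has dropped. The wheel is at about 52.5° (0.92 rad). I'll open the fingers and leave.

>>> step_arm:
  increments:
    - [[0,0,0,0],[0,0,0,0],[0,0,0,0],[0,0,0,0]]
  fingers: 0.1

```text
clock: 12.82
ee_pos: [0.4641, 0.1427, 0.088]
tcp_rot: [0.964, 0.266, 0.0, 0.0]
force: [-0.1, 0.6, -0.7]
grip_width: 0.545
```

>>> step_arm:
  increments:
    - [[0,0,10,0],[0,0,30,0],[0,0,60,0],[0,0,90,0],[0,0,120,0]]

```text
clock: 13.23
ee_pos: [0.4636, 0.1427, 0.2098]
tcp_rot: [0.964, 0.266, 0.0, 0.0]
force: [0.8, -0.0, 0.9]
grip_width: 0.551
```

>>> step_arm:
  increments:
    - [[-20,-30,20,0],[-30,-60,20,0],[-40,-100,20,0],[-40,-130,20,0],[-40,-130,20,0]]

```text
clock: 13.65
ee_pos: [0.4235, 0.009, 0.2292]
tcp_rot: [0.965, 0.264, 0.001, 0.001]
force: [0.7, 0.4, 0.3]
grip_width: 0.549
```

```bash
python3 - <<'E'
from h import *
s=state();print(slots(viewer.snapshot("top")),s["force"],s["ee_pos"],s["clock"])
for c,x,y,near in [("scene",240,275,(228,280)),("top",325,275,(340,310))]:
    p=viewer.snapshot(c); v=p["color"]
    k=dark_knob(p,near); print(c,k[0],k[1])
    C=np.array([.5264,.1818]);a=np.radians(158.0+52.4); K=C+.074*np.array([np.cos(a),np.sin(a)])
    for z in (.079,.087): print("exp",z,proj(p,[*K,z]))
    v=v[y-50:y+50,x-65:x+65]
    cv2.imwrite(f"pics/{c}8.png",cv2.resize(v,None,fx=6,fy=6,interpolation=cv2.INTER_CUBIC))
E
```

```text
[(42.1, 22), (101.0, 27), (161.0, 25), (210.1, 74), (281.4, 24), (342.0, 23)] [0.68066567 0.40864132 0.30676909] [0.42353894 0.00904374 0.229166  ] 13.65
scene [217.09262948 259.25796813] [ 195  219   51   75 1004]
exp 0.079 [232.31002063 283.25977187]
exp 0.087 [231.99057789 280.51384489]
top [346.59459459 306.68243243] [339 300  15  14 148]
exp 0.079 [347.98658758 306.73050623]
exp 0.087 [348.58672363 307.4378142 ]
```

View pics/scene8.png

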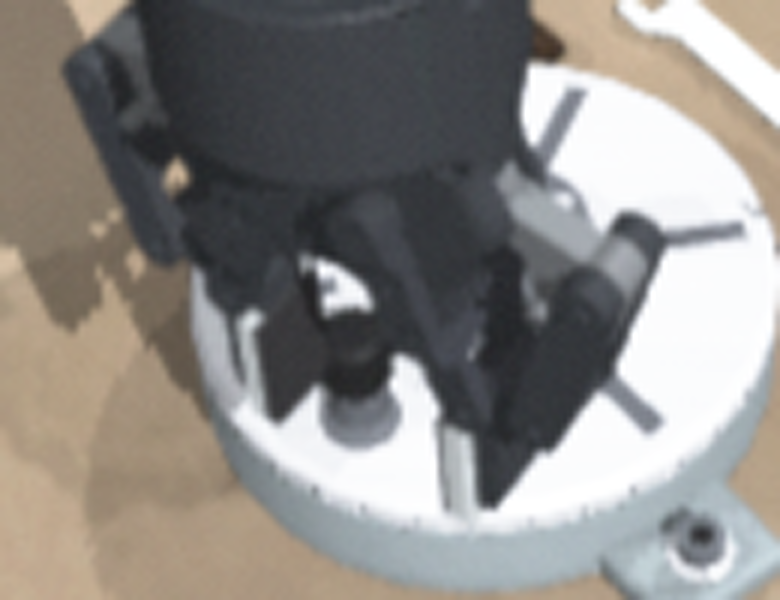

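The gripper is clear but still blocks part of the scene view. I'll move it aside for a clean check.

>>> step_arm:
  increments:
    - [[-10,-40,0,0],[-20,-80,0,0],[-30,-120,0,0],[-40,-150,0,0],[-40,-150,0,0]]

```text
clock: 14.22
ee_pos: [0.383, -0.1401, 0.2281]
tcp_rot: [0.964, 0.265, -0.0, 0.001]
force: [0.2, -0.2, 0.1]
grip_width: 0.549
```

```bash
python3 - <<'E'
from h import *
s=state();print(s["force"],s["ee_pos"],s["dq"].round(3))
ref=cv2.imread("pics/top0.png")
for c,x,y,near in [("scene",250,275,(232,282)),("top",325,275,(345,307))]:
    p=viewer.snapshot(c); v=p["color"]
    k=dark_knob(p,near); print(c,k[0],k[1])
    for n in ["oil_can","dust_brush","spanner_13"]:
        for q in nets.look_for(c,n)[:1]: print(n,w(p,q["point"]).round(3),q["conf"])
    v=v[y-50:y+50,x-65:x+65]
    cv2.imwrite(f"pics/{c}9.png",cv2.resize(v,None,fx=6,fy=6,interpolation=cv2.INTER_CUBIC))
E
```

```text
[ 0.17472558 -0.15969314  0.07598082] [ 0.38303593 -0.14009793  0.22811134] [0.081 0.001 0.004 0.055 0.01  0.087]
scene [217.11512415 360.67945824] [200 344  33  39 443]
oil_can [0.635 0.03  0.052] 0.91
spanner_13 [0.684 0.185 0.003] 0.52
top [346.53896104 306.58441558] [339 300  15  14 154]
oil_can [0.646 0.049 0.056] 0.68
dust_brush [0.584 0.363 0.017] 0.91
spanner_13 [0.674 0.241 0.004] 0.67
```

View pics/scene9.png

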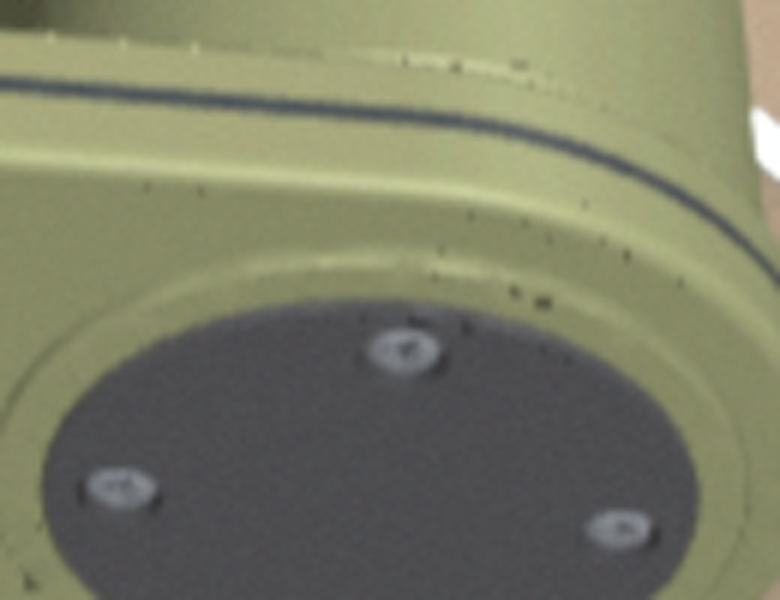

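The arm now blocks the scene camera, so I'll move it further back.

>>> step_arm:
  increments:
    - [[-10,-40,0,0],[-20,-80,0,0],[-30,-120,0,0],[-40,-160,0,0],[-50,-200,0,0]]

```text
clock: 15.03
ee_pos: [0.3337, -0.3384, 0.228]
tcp_rot: [0.964, 0.267, 0.0, 0.0]
force: [0.4, 0.5, 0.3]
grip_width: 0.552
```

>>> step_arm:
  increments:
    - [[-10,-40,0,0],[-20,-80,0,0],[-30,-120,0,0],[-40,-160,0,0],[-50,-200,0,0]]

```text
clock: 15.45
ee_pos: [0.2839, -0.5387, 0.2276]
tcp_rot: [0.964, 0.267, 0.0, -0.0]
force: [0.1, -0.3, -0.1]
grip_width: 0.551
```

>>> step_arm:
  increments:
    - [[0,0,0,0],[0,0,0,0],[0,0,0,0]]

```text
clock: 15.7
ee_pos: [0.2844, -0.5366, 0.2272]
tcp_rot: [0.964, 0.267, 0.0, -0.001]
force: [-0.1, 0.1, 0.9]
grip_width: 0.551
```

```bash
python3 - <<'E'
from h import *
s=state();print(s["force"],s["ee_pos"],s["dq"].round(3))
for c,x,y,near in [("scene",250,275,(232,282)),("top",325,275,(345,307))]:
    p=viewer.snapshot(c); v=p["color"]
    k=dark_knob(p,near); print(c,k[0],k[1])
    for n in ["oil_can","dust_brush","spanner_13"]:
        for q in nets.look_for(c,n)[:1]: print(n,w(p,q["point"]).round(3),q["conf"])
    v=v[y-50:y+50,x-65:x+65]
    cv2.imwrite(f"pics/{c}10.png",cv2.resize(v,None,fx=6,fy=6,interpolation=cv2.INTER_CUBIC))
E
```

```text
[-0.14251022  0.05664516  0.94413392] [ 0.28442475 -0.5365937   0.22724811] [ 0.016 -0.03   0.02  -0.002 -0.    -0.001]
scene [233.33823529 283.95588235] [228 277  12  15 136]
oil_can [0.633 0.031 0.054] 0.61
dust_brush [0.587 0.358 0.011] 0.64
top [346.58169935 306.62091503] [340 300  14  14 153]
oil_can [0.647 0.051 0.055] 0.94
dust_brush [0.583 0.363 0.019] 0.59
spanner_13 [0.674 0.242 0.005] 0.61
```

View pics/scene10.png

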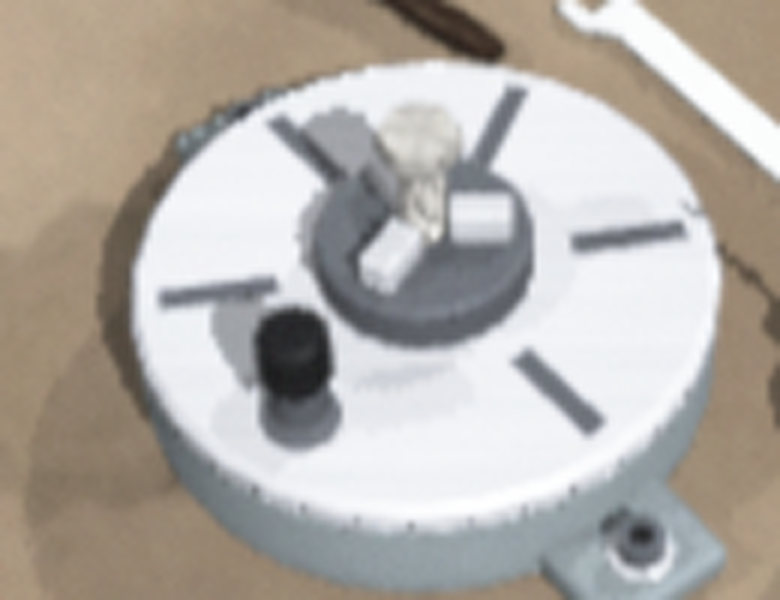

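The knob at crop (293,352) sits tight on its collar, as it did at the start. The other objects haven't moved, so I'm handing in.

```bash
python3 -c "
from rig import close_job
print(close_job())"
```

```text
the job is handed in; nothing more can be done
None
```

The bolt is indexed to its next station: the pin dropped home in the first hole past the start, with the wheel at about 52.5° (0.92 rad). No verdict came back on handing in; the clock stood at about 16 s of the 51 s allowed.

**What I did:**
1. I gripped the knob with the jaws radial, so closing them could not wrench the seated pin, and drew the pin about 12 mm.
2. I turned the wheel about 32° (0.56 rad) and set the pin down on the ring.
3. I opened the jaws loosely, turned them tangential and nudged the knob on in steps of about 1.3 mm while watching the force.
4. The drag held at about 4 N, then fell to about 1 N as the pin dropped. I opened the fingers and backed away.

**Last checks:**
- **Pin:** the unobstructed scene picture shows the knob tight on its collar, as at the start. Its height agrees with the pin home to within about 1 pixel, roughly 2–3 mm, so the picture alone does not prove the 1.5 mm limit.
- **Wheel:** the slot angles in the top view gave the 52.5°, inside the 0.64–1.18 rad window.
- **Gripper:** it is far from the fixture, with under 1 N on the wrist.
- **Other objects:** the oil can, brush and spanner are where they were, within a few mm in the top view. In the last scene-camera check the network did not find the spanner. One earlier scene reading put it about 45 mm off, but the arm was blocking that view, and the top camera showed it unmoved before and after.

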